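# Hook the sunken insert out of a tilted centrifuge bucket

### The job

Take the hook tool from its fork stand, reach down into the tilted centrifuge bucket, hook the wire bail of the insert that sits deep inside and draw it out with the hook; fingers must not touch the insert. Lower the insert on the hook until it stands upright in the steel tray, unhook it and hang the hook tool back in its fork stand, upright. Do not disturb the vial, the jar and the small bottle that stand nearby.

Things in the scene. Friction and masses are not known exactly. Their poses are not given: they have to be found in the camera images.
- hook_tool: Loose hook tool, 0.10 kg, hanging upright in the fork stand, its axes as the stand's. Origin: centre of the underside of its steel collar (disc 26 mm across, 5 thick). Above the collar a black flat-sided handle, z +5 to +75 mm; below it a straight steel shaft 5 mm thick along -z, ending in a J hook (see hook_bend) whose tip side points to the tool's -x, the stand's open front.
- handle_grip (a point): Point in the middle of the hook tool's handle (22 mm along the tool's x, 14 mm along y), 45 mm above the tool's origin: grip here, fingers closing along the tool's y.
- hook_bend (a point): Middle of the J hook's bottom bar, tool frame (-7, 0, -130) mm. The bar, 5 mm thick, runs along x from the shaft (x = 0) to the upturned tip (centre line x = -14 mm). The tip's top is 117.5 mm below the tool's origin, 10 mm above the bar's upper side; clear gap between shaft and tip 9 mm.
- fork_stand: Fixed stand: grey base plate 90 x 80 x 10 mm (x -37 to +53), post at x +29 to +43 mm, aluminium fork of two level prongs (each 16 mm wide, 6 thick, top at z = 150 mm) with a 12 mm wide slot along x, open at the front (-x). Origin: on the table under the slot where the tool hangs.
- fork_rest (a point): Point in the fork's slot at the height of the prongs' top, 150 mm over the table, where the origin of the hanging hook tool belongs: shaft in the slot, collar on the prongs. Axes as the stand's. The slot runs 28 mm to the front (-x) and 21 mm to the back of it; the prongs' front ends have lips 4 mm high, and nothing on the stand is higher.
- bucket: Fixed aluminium bucket, outer diameter 68 mm, in a grey loading stand (base 130 x 110 x 12 mm, origin at the centre of its underside; side cheeks at y = +-39 mm, up to z = 100 mm). It leans 30 degrees from vertical, mouth toward the stand's -x: the bore axis points out of the mouth along (-0.5, 0, 0.866) in the stand's frame.
- bucket_mouth (a point): Centre of the bucket's mouth, in the plane of the rim, 147 mm above the table. Bore diameter 58 mm, 130 mm deep. Axes as the bucket stand's (not tilted). Beside the bucket, at the right rear of the table (about x 0.69, y -0.41), a tall fixed microscope stands in the way of the arm.
- bucket_floor (a point): Centre of the floor of the bore, 130 mm down the axis from the mouth. Axes as the bucket stand's.
- insert: Loose white round insert, 52 mm across, 40 mm high, about 0.08 kg, two dark tube recesses on top and a rigid steel wire bail (see bail_top). Origin: centre of its underside, z along its axis to the bail. It starts on the bore's floor against the bore's lower side, tilted as the bore; its y axis is level, parallel to the bucket stand's y.
- bail_top (a point): Middle of the bail's top wire, insert frame (0, 0, 70) mm, about 66 mm below the bucket's mouth at the start. The bail is a loop of 4 mm wire in the insert's y-z plane, legs at y = +-18 mm, top wire along y; the opening under the top wire is 32 mm wide and 28 mm high down to the insert's body.
- tray: Fixed shallow square steel tray, outer 130 x 130 mm, rim 18 mm high, walls 4 mm, floor's upper side 4 mm above the table. Origin: centre of its underside.
- dark_vial: Bystander: dark brown capped vial, 34 mm across, 40 mm high; origin under its centre.
- clear_jar: Bystander: clear jar with white cap, 50 mm across, 59 mm high; origin under its centre.
- dropper_bottle: Bystander: small brown bottle with black cap, 26 mm across, 60 mm high; origin under its centre.

How it is judged:
By the outcome, as a careful person would: the job done as asked, in the order asked, and still so for the second after the job is handed in, with the robot touching nothing.
It also fails if it takes over 72 s, if anything falls off the work surface, if the arm or the gripper's body presses on something with over 40 N, if the wrist force passes 120 N, or if a joint passes its speed limit or range.

### The arm

A 6-joint arm with a two-finger parallel gripper is mounted at the origin on a cart in front of the work surface, level with it; the furniture and walls round the work are solid. World frame = base frame: x ahead of the robot, y to its left, z up, the work surface at z = 0. Lengths are in mm, angles in rad, forces in N, time in s.
With the tool pointing down it reaches from about 275 to 825 mm from the base axis. Payload 4.9 kg.
Tool frame: the origin (TCP) lies between the finger pads, 19 mm behind the fingertips; this is the grasp point; z points along the fingers, y is the line along which they close (so a half turn about z gives the same grasp; the last joint's range is limited). The gripper opens to 85 mm and grips with 20 to 120 N. Pads are 22 mm wide; open, the fingers measure 114 mm over their backs; the gripper's body (76 mm by 85 mm) begins 54 mm behind the grasp point. The pads swing forward as they close: fully open they stand 13 mm farther back than shut.
Start: joints at [-1.235, 0.326, -0.193, 1.052, 0, 1.437], TCP at [249.003, -490.424, 249.981] pointing down, gripper open.
Joint ranges: [-2.65, 2.65], [-0.97, 1.79], [-1.3, 1.35], [-1.93, 2.1], [-1.47, 1.37], [-3.14, 3.14]. Speed limits (rad/s): [2.57, 2.57, 3.14, 3.14, 3.14, 3.14].

### API

Orientations are given as a unit quaternion [x, y, z, w].
In Python, from workcell import robot gives the robot as it stands.
- The arm moves only by the shell command python3 drive.py 'ROWS' [OPENING] [FORCE]. ROWS is a JSON list of rows, 1 to 12 of them, each of 4 numbers: dx, dy, dz in mm, then a turn about the tool's z in rad; each row is the pose to reach, as a shift and turn from the pose commanded when the command began, along the tool's axes at that moment; what a row does not reach only later rows make up. A row lasts 1/10 s, in which the tool goes at most 50 mm and 0.15 rad, less where a joint would pass 70% of its speed; a pose out of reach is approached as far as the arm can. OPENING is the finger opening in mm, set as the command begins (- or left out keeps the last). The fingers move at their own pace and stop on an object; FORCE is the grip in N (left out, the last holds). Time passes only in rows, so rows that do not move let the fingers close. It prints the time, the measured TCP pose, the force, the opening and the grip force at its end.
- robot.state(): the state, without advancing time (a new reading comes with each control period).
- robot.grab_frame(name): name is "scene" or "side" or "wrist"; returns a dict with "frame" (420x560x3 uint8, red, green, blue), "fx", "fy", "cx", "cy" (pixels), "cam_to_world" (4x4, takes a point from camera to world coordinates). Camera axes: x right, y down, z forward; pixel columns grow to the right and rows downward; lengths in mm; the calibration is good to about 2 mm. A picture is of the moment at which its call begins. There is no depth.
- robot.job_done(): hands the job in; it is judged then, once.
The state is a dict: "clock": time; "joint_pos": joint angles; "joint_vel": joint speeds; "tau": joint torques, N m; "tcp_pos": TCP position; "orientation": TCP orientation; "force": force on the tool from outside, world axes, zero at the start; "ft_torque": the same for the moment, N m; "width": finger opening in mm; "grasp_force": force on a finger pad.
Only numpy, scipy, OpenCV 4.12 (cv2) and the standard library are available. Lean on these libraries where they do the work, as an engineer would, in place of code of your own. Each camera call takes 0.05 s, during which the arm holds its last target. There are 200 camera calls.

## Working session

There is one attempt and no reset: what is moved stays moved. The work goes in short steps, Python scripts to look and compute and a shell command to move; the robot and the scene stay as the last step left them, time stands still between calls to the robot, and variables do not carry over. Pictures are saved under pics/ and viewed, at most 10 in all, crops included, and the job is handed in when it is done.

```bash
ls; mkdir -p pics; cat > h.py <<'E'
import numpy as np, cv2, json
from workcell import robot
def grab(n,out=None):
    f=robot.grab_frame(n)
    if out: cv2.imwrite('pics/'+out,cv2.cvtColor(f['frame'],cv2.COLOR_RGB2BGR))
    return f
def ray(f,u,v):
    T=np.array(f['cam_to_world']); d=T[:3,:3]@np.array([(u-f['cx'])/f['fx'],(v-f['cy'])/f['fy'],1]); return T[:3,3],d/np.linalg.norm(d)
def plane(f,u,v,z):
    o,d=ray(f,u,v); return o+d*(z-o[2])/d[2]
def proj(f,p):
    T=np.linalg.inv(np.array(f['cam_to_world'])); c=T[:3,:3]@np.array(p)+T[:3,3]; return [f['fx']*c[0]/c[2]+f['cx'],f['fy']*c[1]/c[2]+f['cy']]
def tri(rs):
    A=0;b=0
    for o,d in rs:
        P=np.eye(3)-np.outer(d,d);A=A+P;b=b+P@o
    return np.linalg.solve(A,b)
E
python3 - <<'E'
from h import *
np.set_printoptions(precision=3,suppress=True)
ims=[]
import pickle
D={}
for n in ['scene','side','wrist']:
    f=grab(n,n+'0.png'); D[n]=f; print(n,np.array(f['cam_to_world']),f['fx'],f['cx'],f['cy'])
pickle.dump(D,open('d0.pkl','wb'))
print(robot.state())
E
```

```text
drive.py
pics
workcell.py
scene [[  -0.601   -0.617    0.507 -168.695]
 [  -0.799    0.461   -0.386  514.463]
 [   0.004   -0.637   -0.771 1115.152]
 [   0.       0.       0.       1.   ]] 542.2138618655955 281.7000869936212 212.0314335244204
side [[ -1.     -0.01   -0.013 502.922]
 [  0.007   0.457  -0.889 866.501]
 [  0.015  -0.889  -0.457 570.911]
 [  0.      0.      0.      1.   ]] 410.7629508706002 275.76126925386785 208.91168785543584
wrist [[   0.453   -0.857   -0.245  311.765]
 [  -0.892   -0.435   -0.124 -457.819]
 [  -0.001    0.275   -0.961  372.088]
 [   0.       0.       0.       1.   ]] 364.1321256751699 275.2996769174216 210.9189377632163
{'clock': 0.15, 'joint_pos': array([-1.235,  0.327, -0.193,  1.052, -0.   ,  1.437]), 'joint_vel': array([ 0.002, -0.002,  0.003, -0.002, -0.   ,  0.   ]), 'tau': array([  0.003, -44.37 ,  26.267,   0.01 ,  -0.   ,  -0.   ]), 'tcp_pos': array([ 248.846, -490.015,  249.367]), 'orientation': array([ 0.973,  0.233, -0.   , -0.001]), 'force': array([ 0.348,  0.398, -0.274]), 'ft_torque': array([-0.014, -0.005,  0.016]), 'grasp_force': 0.0, 'width': 85.65171978342258}
```

View pics/scene0.png

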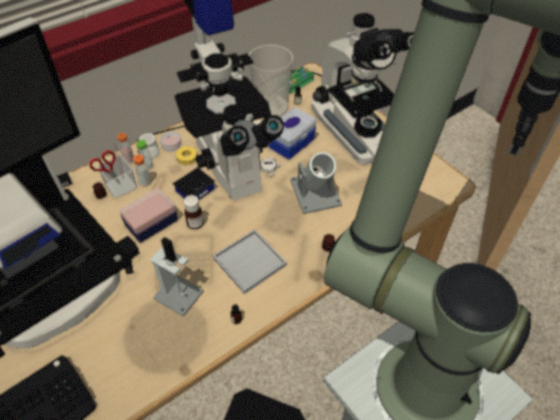

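View pics/side0.png

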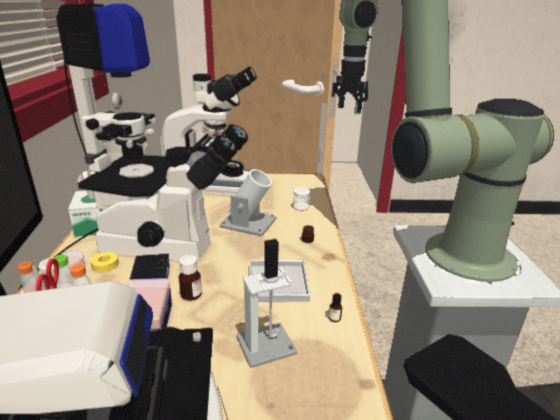

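The scene view shows the stand (178,290), handle (168,245), tray (250,262), bucket mouth (321,163), vial (328,242) and dropper (236,314). The side view shows the stand base (266,343), handle (271,258), tray (279,280), bucket mouth (258,182), jar (301,199), vial (308,234) and dropper (336,308). Next I'll zoom in.

```bash
python3 - <<'E'
import cv2
a=cv2.imread('pics/scene0.png')[145:320,145:345]
cv2.imwrite('pics/sc.png',cv2.resize(a,None,fx=3.4,fy=3.4,interpolation=cv2.INTER_CUBIC))
b=cv2.imread('pics/side0.png')
c=[cv2.resize(x,(400,600),interpolation=cv2.INTER_CUBIC) for x in (b[230:365,225:315],b[160:295,225:315])]
cv2.imwrite('pics/sd.png',cv2.hconcat(c))
E
```

```text
(no output)
```

View pics/sc.png

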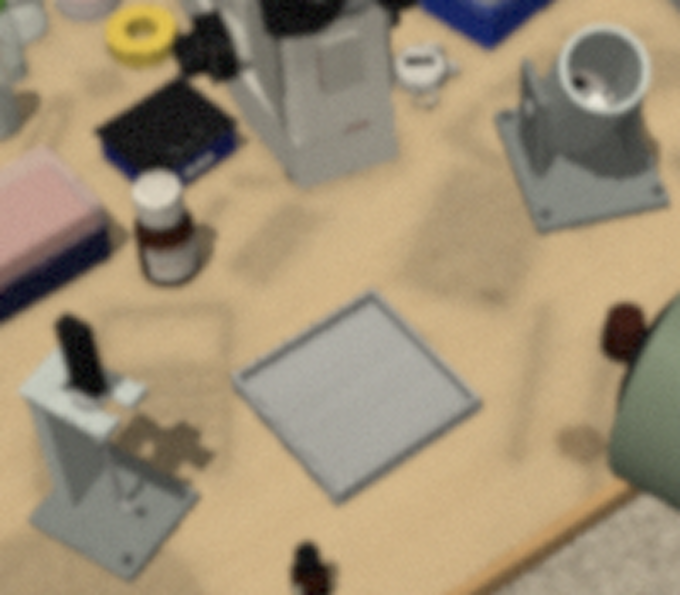

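View pics/sd.png

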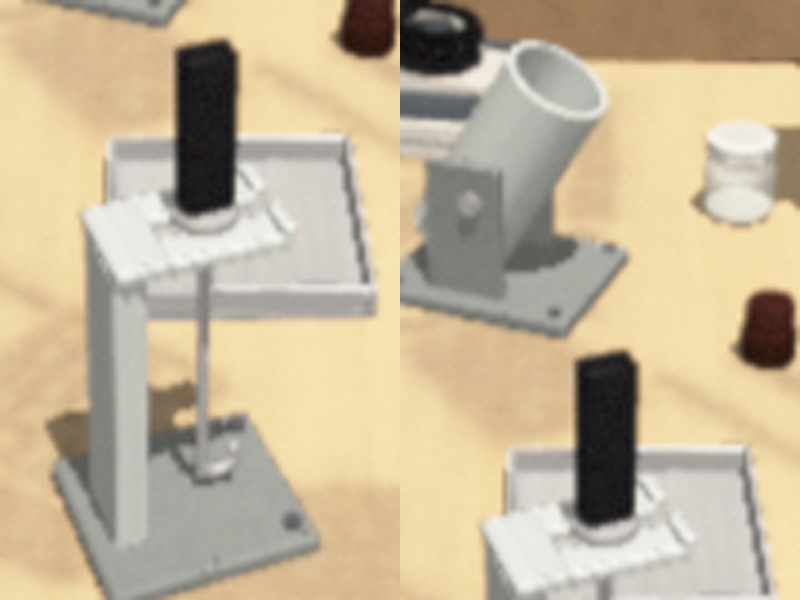

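The crops (scene crop scale 3.4, side crop 4.44) show the collar at scene crop (88,395) and side crop (205,215). The bucket mouth is at (604,69) and (157,80), the bail top glints inside the bore, and the tray corners are clear. Now to triangulate.

```bash
python3 - <<'E'
from h import *
import pickle
np.set_printoptions(precision=1,suppress=True)
D=pickle.load(open('d0.pkl','rb'));S,W=D['scene'],D['side']
s=lambda u,v:(S,u/3.4+145,v/3.4+145)
l=lambda u,v:(W,u/4.444+225,v/4.444+230)
r=lambda u,v:(W,(u-400)/4.444+225,v/4.444+160)
P=lambda t,z:plane(*t,z)
T=lambda a,b:tri([ray(*a),ray(*b)])
print('collar',T(s(88,395),l(205,215)),P(s(88,395),152),P(l(205,215),152))
print('htop',T(s(72,325),l(205,52)),P(s(72,325),225),P(l(205,52),225))
print('base s',[P(s(*c),10) for c in [(30,520),(130,578),(198,492)]])
print('base l',[P(l(*c),10) for c in [(55,470),(320,545),(240,420)]])
print('fork',[P(s(*c),z) for c,z in [((22,390),150),((53,348),150),((145,392),154),((110,435),154)]],[P(l(*c),z) for c,z in [((85,213),150),((122,282),150),((295,232),154),((255,172),154)]])
print('mouth',T(s(604,69),r(557,80)),P(s(604,69),147),P(r(557,80),147))
print('bbase',[P(s(*c),12) for c in [(498,118),(545,230),(667,200)]],[P(r(*c),12) for c in [(628,250),(565,335)]])
t=[P(s(*c),18) for c in [(372,292),(480,405),(340,502),(233,378)]];print('tray',t,np.mean(t,0))
t=[P(l(*c),18) for c in [(107,137),(350,135),(375,285),(107,290)]];print('tray',t,np.mean(t,0))
print('vial',P(s(625,330),25),P(r(770,330),20));print('jar',P(r(740,170),30));print('drop',P(s(310,570),35),plane(W,336,308,30))
print('bail',P(s(595,92),85))
E
```

```text
collar [500.4 303.7 149.6] [498.3 304.5 152. ] [500.7 306.4 152. ]
htop [501.2 301.8 221.1] [497.9 302.9 225. ] [501.4 307.7 225. ]
base s [array([529.5, 357. ,  10. ]), array([449.6, 324.8,  10. ]), array([479.5, 252.9,  10. ])]
base l [array([562.3, 293.3,  10. ]), array([453.2, 333.5,  10. ]), array([484.3, 263. ,  10. ])]
fork [array([528. , 335.6, 150. ]), array([545.2, 303.9, 150. ]), array([477.4, 275.1, 154. ]), array([462.5, 308.9, 154. ])] [array([546.3, 303.1, 150. ]), array([530.4, 343.8, 150. ]), array([467.3, 319. , 154. ]), array([481.3, 281.2, 154. ])]
mouth [ 531.  -145.8  143.2] [ 528.3 -143.2  147. ] [ 530.7 -136.6  147. ]
bbase [array([ 634.2, -129.7,   12. ]), array([518.4, -86.5,  12. ]), array([ 484.9, -182.5,   12. ])] [array([ 486. , -175.3,   12. ]), array([524.4, -67.6,  12. ])]
tray [array([545.3,  58.4,  18. ]), array([415.6,  55.3,  18. ]), array([409.5, 180.9,  18. ]), array([541.3, 184.1,  18. ])] [477.9 119.7  18. ]
tray [array([552.3,  59.7,  18. ]), array([422.8,  55.9,  18. ]), array([419.4, 180.7,  18. ]), array([545.9, 185.8,  18. ])] [485.1 120.5  18. ]
vial [400.7 -67.1  25. ] [403.1 -62.1  20. ]
jar [ 409.  -259.2   30. ]
drop [369.7 231.2  35. ] [372.1 237.6  30. ]
bail [ 557.9 -163.9   85. ]
```

```bash
cat >> h.py <<'E'
from scipy.spatial.transform import Rotation as R
def go(x,y,z,yaw):
    s=robot.state(); M=R.from_quat(s['orientation']).as_matrix(); d=M.T@(np.array([x,y,z])-s['tcp_pos'])
    p=np.arctan2(M[1,0],M[0,0]); t=-(np.radians(yaw)-p); t=(t+np.pi)%(2*np.pi)-np.pi
    print('now',s['tcp_pos'].round(1),'yaw %.2f'%np.degrees(p),'j',np.round(s['joint_pos'],2),'d',d.round(1),'turn %.3f'%t,'rows>=%.1f'%max(np.linalg.norm(d)/50,abs(t)/.15))
E
python3 - <<'E'
from h import *
import pickle
D=pickle.load(open('d0.pkl','rb'))
print(tri([ray(D['scene'],270,125),ray(D['side'],235,135)]),tri([ray(D['scene'],235,135),ray(D['side'],208,165)]))
go(400,-200,330,27); go(480,296,330,202.6)
E
```

```text
[585.0609205  -24.96305391 298.8606447 ] [642.77702332  33.03142886 252.62036572]
now [ 248.8 -490.   249.4] yaw 26.91 j [-1.24  0.33 -0.19  1.05 -0.    1.44] d [ 266.1 -190.3  -80.3] turn -0.001 rows>=6.7
now [ 248.8 -490.   249.4] yaw 26.91 j [-1.24  0.33 -0.19  1.05 -0.    1.44] d [ 561.9 -596.3  -79.7] turn -3.066 rows>=20.4
```

```bash
python3 drive.py '[[140,-149,-70,-0.8],[140,-149,-70,-0.8],[140,-149,-80,-0.8],[140,-149,-80,-0.8],[281,-298,-80,-1.6],[281,-298,-80,-1.6],[281,-298,-80,-1.6],[281,-298,-80,-1.6],[281,-298,-80,-1.6],[281,-298,-80,-1.6],[281,-298,-80,-1.6]]'
python3 -c "
from h import *
go(480,296,330,202.6)"
```

```text
clock: 1.25
tcp_pos: [364.7, -96.4, 329.9]
orientation: [0.507, 0.862, -0.0, -0.0]
force: [-0.6, -0.4, -0.2]
width: 85.2
grasp_force: 0.0
now [364.7 -96.4 329.9] yaw 119.03 j [-0.45 -0.05 -0.43  1.19 -0.    0.61] d [ 2.871e+02  2.913e+02 -1.000e-01] turn -1.458 rows>=9.7
```

```bash
python3 drive.py '[[144,146,0,-0.75],[144,146,0,-0.75],[144,146,0,-0.75],[144,146,0,-0.75],[144,146,0,-0.75],[287,291,0,-1.46],[287,291,0,-1.46],[287,291,0,-1.46],[287,291,0,-1.46],[287,291,0,-1.46],[287,291,0,-1.46],[287,291,0,-1.46]]'
python3 -c "
from h import *
import pickle
go(500,304,330,202.6)
f=grab('wrist','w1.png');pickle.dump(f,open('w1.pkl','wb'))
print(proj(f,[499,304,225]),proj(f,[499,304,150]),np.array(f['cam_to_world'])[:3,3])"
```

```text
clock: 2.45
tcp_pos: [482.5, 293.4, 329.6]
orientation: [-0.192, 0.981, -0.0, -0.001]
force: [-0.9, 0.5, -0.2]
width: 85.4
grasp_force: 0.0
now [482.5 293.4 329.6] yaw -157.89 j [ 0.42  0.32 -0.    1.25 -0.    0.03] d [-20.3   3.3  -0.5] turn -0.009 rows>=0.4
[np.float64(280.46836770816276), np.float64(244.6439533995288)] [np.float64(279.4002237135807), np.float64(213.17046408989623)] [418.48898549 267.89273157 452.43779102]
```

View pics/w1.png

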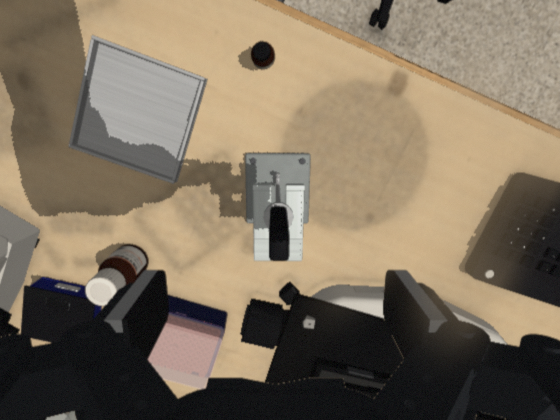

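The wrist view shows the handle at columns 271–289, rows 205–260, with the fork square to the image, so the yaw is right. I'll measure the handle's top and the base's front corners.

```bash
python3 - <<'E'
from h import *
import pickle
np.set_printoptions(precision=1,suppress=True)
f=pickle.load(open('w1.pkl','rb'));g=f['frame'].astype(int).sum(2)
m=(g<130)[195:275,262:300]
for r in range(0,80,6):
    c=np.where(m[r])[0]; print(195+r,(c.min()+262,c.max()+262) if len(c) else None)
c=np.where(m[:,18])[0];print('col280',c.min()+195,c.max()+195)
for uv,z in [((280,260.5),225)]: print(plane(f,*uv,z))
a,b=plane(f,246,153,10),plane(f,310,153,10);print(a,b,np.degrees(np.arctan2(*(b-a)[:2])))
y=np.radians(22.6);print((a+b)/2+37*np.array([np.cos(y),np.sin(y),0]))
go(499,304,330,202.6)
E
```

```text
195 None
201 None
207 (np.int64(272), np.int64(283))
213 (np.int64(270), np.int64(285))
219 (np.int64(270), np.int64(286))
225 (np.int64(270), np.int64(287))
231 (np.int64(270), np.int64(287))
237 (np.int64(270), np.int64(287))
243 (np.int64(270), np.int64(287))
249 (np.int64(270), np.int64(287))
255 (np.int64(270), np.int64(287))
261 None
267 None
273 None
col280 207 259
[509.7 308.1 225. ]
[481.4 254.6  10. ] [452.3 326.2  10. ] -22.121563299673035
[501.  304.6  10. ]
now [482.5 293.  329.9] yaw -157.91 j [ 0.4  0.3 -0.   1.2 -0.   0. ] d [-19.4   4.   -0.1] turn -0.009 rows>=0.4
```

```bash
python3 drive.py '[[-20,4,0,0],[-20,4,0,0],[-20,4,60,0],[-20,4,100,0],[-20,4,135,0],[-20,4,135,0],[-20,4,135,0]]' 50
python3 -c "
from h import *
go(500,304,195,202.1)"
```

```text
clock: 3.2
tcp_pos: [499.7, 304.3, 195.9]
orientation: [-0.192, 0.981, -0.0, -0.0]
force: [-0.9, 0.7, 0.5]
width: 49.9
grasp_force: 0.0
now [499.7 304.3 195.9] yaw -157.85 j [ 0.42  0.43 -0.18  0.96 -0.    0.03] d [-0.2 -0.4  0.9] turn 0.001 rows>=0.0
```

```bash
python3 drive.py '[[0,0,1,0],[0,0,1,0],[0,0,1,0],[0,0,1,0],[0,0,1,0],[0,0,1,0],[0,0,1,0],[0,0,1,0]]' 8 70
python3 drive.py '[[0,0,-10,0],[0,0,-15,0],[0,0,-15,0],[0,0,-15,0]]'
python3 -c "
from h import *
go(500,304,195,202.1)"
```

```text
clock: 4.0
tcp_pos: [501.0, 305.5, 196.2]
orientation: [-0.193, 0.981, 0.0, 0.002]
force: [-0.4, -0.1, 6.5]
width: 13.0
grasp_force: 68.0
clock: 4.4
tcp_pos: [499.8, 305.1, 209.1]
orientation: [-0.193, 0.981, 0.0, 0.0]
force: [0.3, -0.2, -1.5]
width: 13.5
grasp_force: 68.0
now [499.8 305.1 209.1] yaw -157.76 j [ 0.42  0.42 -0.16  0.99  0.    0.03] d [ 0.2 -1.1 14.1] turn 0.003 rows>=0.3
```

```bash
python3 drive.py '[[20,0,0,0],[50,0,0,0],[80,0,-10,0],[80,0,-60,0],[80,0,-110,0],[80,0,-140,0],[80,0,-140,0]]'
python3 -c "
from h import *
go(440,-60,345,202.1)"
```

```text
clock: 5.1
tcp_pos: [427.6, 275.6, 353.5]
orientation: [-0.193, 0.981, 0.001, 0.004]
force: [-0.3, 0.2, -2.0]
width: 13.1
grasp_force: 68.2
now [427.6 275.6 353.5] yaw -157.75 j [ 0.43  0.19 -0.11  1.26  0.    0.04] d [ 115.6 -315.4    7.5] turn 0.003 rows>=6.7
```

```bash
python3 -c "
from h import *
go(358,-156,330,70)"
```

```text
now [427.6 275.6 353.5] yaw -157.75 j [ 0.43  0.19 -0.11  1.26  0.    0.04] d [ 228.  -373.2   21.5] turn 2.308 rows>=15.4
```

```bash
python3 drive.py '[[22,-37,2,0.15],[45,-75,4,0.3],[68,-112,6,0.45],[90,-150,8,0.6],[112,-186,10,0.75],[135,-224,12,0.9],[152,-249,14,1.05],[174,-285,16,1.2],[190,-311,18,1.35],[205,-336,20,1.5],[217,-355,21,1.65],[228,-373,21,1.8]]'
python3 drive.py '[[0,0,0,0.15],[0,0,0,0.3],[0,0,0,0.45],[0,0,0,0.51],[0,0,0,0.51]]'
python3 -c "
from h import *
import pickle
go(358,-156,330,70)
f=grab('wrist','w2.png');pickle.dump(f,open('w2.pkl','wb'));g=grab('scene','s2.png');h=grab('side','d2.png');pickle.dump((g,h),open('s2.pkl','wb'))
for p in [[530,-141,147],[556,-151,92]]:print([[round(q) for q in proj(i,p)] for i in (f,g,h)])"
```

```text
clock: 6.3
tcp_pos: [354.9, -157.6, 326.6]
orientation: [0.651, 0.759, -0.0, -0.001]
force: [-0.2, 0.3, -1.3]
width: 12.9
grasp_force: 68.5
clock: 6.8
tcp_pos: [355.4, -156.5, 326.8]
orientation: [0.82, 0.573, -0.0, -0.001]
force: [-0.0, 0.8, -1.5]
width: 13.4
grasp_force: 68.5
now [ 355.4 -156.5  326.8] yaw 69.89 j [-0.61 -0.02 -0.41  1.18 -0.    1.32] d [ 1.4  2.3 -3.2] turn -0.002 rows>=0.1
[[474, 101], [322, 165], [261, 177]]
[[473, 103], [317, 173], [251, 194]]
```

View pics/w2.png

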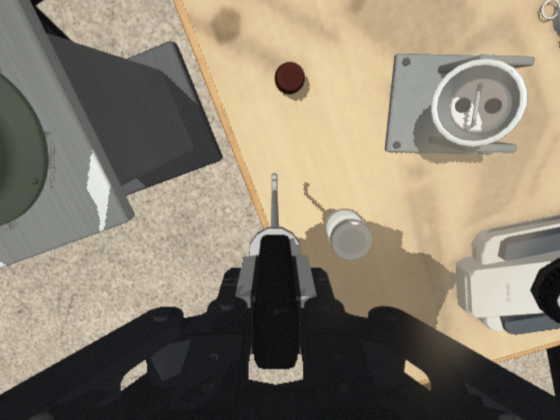

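The wrist view looks into the bore: mouth centre is about (479,102), the recesses are at (462,106) and (492,106), and the bail is near (474,110). The tool hangs straight, with its tip at (275,178). I'll fit the mouth and zoom in on the bail.

```bash
python3 - <<'E'
from h import *
import pickle
np.set_printoptions(precision=1,suppress=True)
f=pickle.load(open('w2.pkl','rb'));im=cv2.imread('pics/w2.png')
c=cv2.resize(im[50:160,380:540],None,fx=5,fy=5,interpolation=cv2.INTER_CUBIC);cv2.imwrite('pics/w2c.png',c)
a,b=plane(f,398,55,12),plane(f,387,152,12);print('base front corners',a,b,(a-b),np.degrees(np.arctan2(*(a-b)[:2])))
g,h=pickle.load(open('s2.pkl','rb'))
E
```

```text
base front corners [526.9 -85.3  12. ] [ 487.1 -185.    12. ] [39.9 99.7  0. ] 21.797022699543646
```

View pics/w2c.png

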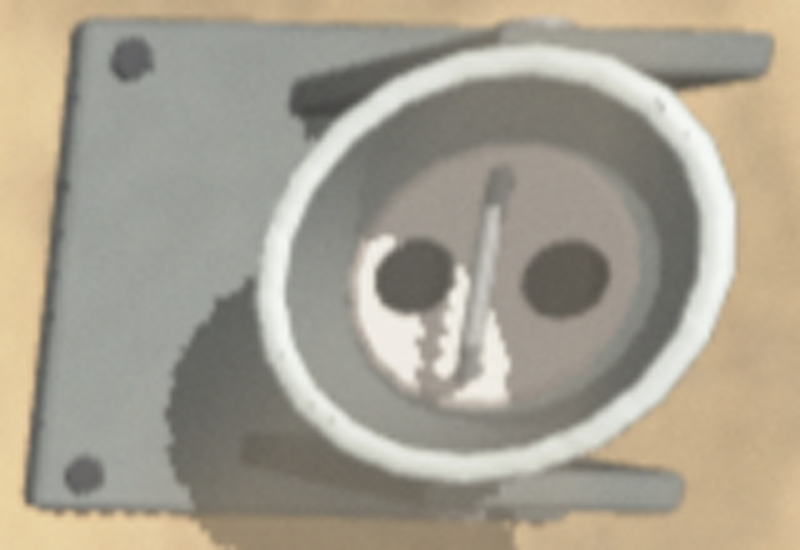

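The crop shows the top wire running from about (500,185) to (469,360), midpoint (485,273), i.e. pixel (477,104.6). The mouth's outer ellipse is centred at about (497,262), i.e. (479.4,102.4).

```bash
python3 - <<'E'
from h import *
import pickle
np.set_printoptions(precision=1,suppress=True)
f=pickle.load(open('w2.pkl','rb'));g,h=pickle.load(open('s2.pkl','rb'))
yaw=np.radians(-21);X=np.array([np.cos(yaw),np.sin(yaw),0]);Y=np.array([-X[1],X[0],0]);Z=np.array([0,0,1.])
def ell(f,box,thr=470,dark=False):
    x0,y0,x1,y1=box; q=f['frame'][y0:y1,x0:x1].astype(int)
    m=((q.min(2)>165)&(q.max(2)-q.min(2)<30)).astype(np.uint8)
    cs,_=cv2.findContours(m,cv2.RETR_EXTERNAL,cv2.CHAIN_APPROX_NONE);c=max(cs,key=cv2.contourArea)
    e=cv2.fitEllipse(cv2.convexHull(c));return e[0][0]+x0,e[0][1]+y0,e[1],e[2]
ew=ell(f,(420,50,540,155));es=ell(g,(300,140,345,190));ed=ell(h,(235,165,280,200))
print(ew,es,ed)
M=plane(f,ew[0],ew[1],147);print('M wrist',M,'scene',plane(g,es[0],es[1],147),'side',plane(h,ed[0],ed[1],147))
print('tri w+s',tri([ray(f,*ew[:2]),ray(g,*es[:2])]),'front corner based',(np.array([526.9,-85.3,0])+[487.1,-185,0])/2+X*65)
a=X*.5-Z*.866;lo=-.866*X-.5*Z
o,d=ray(f,477,104.6)
A=np.c_[d,-a,-Y]; 
t=np.linalg.solve(A,M+3*lo-o);print('bail depth est',t[1],'y off',t[2],o+d*t[0])
for dep in (60,66):
    B=M+dep*a+3*lo;print(dep,B,proj(f,B),proj(g,B), 'ray at z',plane(f,477,104.6,B[2]))
# wire ends direction
p,q=plane(f,480,87,90),plane(f,473.8,122,90);print('wire',p,q,np.degrees(np.arctan2(*(p-q)[:2])),np.linalg.norm(p-q))
E
```

```text
(479.03661727905273, 101.91579818725586, (83.6220703125, 98.82652282714844), 62.87870407104492) (322.36841773986816, 164.79502487182617, (24.605560302734375, 26.193321228027344), 110.68277740478516) (251.57502555847168, 183.63274574279785, (28.880605697631836, 38.26234436035156), 83.94931030273438)
M wrist [ 533.3 -142.6  147. ] scene [ 530.  -143.8  147. ] side [552.1 -99.  147. ]
tri w+s [ 531.1 -142.9  148. ] front corner based [ 567.7 -158.4    0. ]
bail depth est 51.504643484508875 y off -1.4548987232532131 [ 554.4 -152.3  100.9]
60 [ 558.9 -152.4   93.5] [np.float64(477.6156524923052), np.float64(103.09814425569216)] [np.float64(316.56653579415143), np.float64(171.472042754844)] ray at z [ 558.1 -153.6   93.5]
66 [ 561.7 -153.5   88.3] [np.float64(477.8535174214111), np.float64(103.20009135491692)] [np.float64(316.0995245079466), np.float64(172.05397246461223)] ray at z [ 560.7 -154.5   88.3]
wire [ 565.7 -139.5   90. ] [ 553.8 -169.    90. ] 21.93860822179996 31.849401900777032
```

```bash
python3 - <<'E'
from h import *
import pickle
f=pickle.load(open('w2.pkl','rb'))
t=np.array([355.4,-156.5,326.8]);c=np.radians(69.9);e=np.array([np.cos(c),np.sin(c),0])
for k,z in [(14,-162.5),(14,-175),(0,-172.5),(0,-45)]: print(k,z,proj(f,t+k*e+[0,0,z]))
q=f['frame'][165:240:4,260:292].astype(int).sum(2)
print(q)
go(537,-152.4,370,69)
E
```

```text
14 -162.5 [np.float64(275.0279321795121), np.float64(180.5805701010737)]
14 -175 [np.float64(275.05878390749575), np.float64(177.63613702679)]
0 -172.5 [np.float64(275.0568669099256), np.float64(194.7752178812728)]
0 -45 [np.float64(274.55100604709634), np.float64(254.54757943601174)]
[[604 598 599 606 603 605 602 602 605 607 612 611 608 606 611 614 608 606
  606 605 608 611 612 614 615 615 615 614 618 610 613 614]
 [611 604 601 606 605 605 608 606 607 610 609 611 612 612 613 610 611 604
  605 605 596 600 604 605 609 612 610 615 615 608 613 608]
 [605 606 607 610 611 612 607 607 605 608 606 588 519 447 419 461 521 594
  605 606 602 604 599 600 608 606 610 608 609 613 612 614]
 [601 603 601 601 608 610 605 603 606 611 594 551 558 599 623 551 484 488
  595 605 607 609 611 609 603 605 604 608 606 607 612 615]
 [604 603 603 607 609 612 613 616 613 608 590 530 508 518 503 465 440 464
  596 609 614 611 612 613 612 610 605 608 608 612 615 614]
 [601 604 604 608 607 610 613 610 613 613 589 536 545 580 585 544 485 478
  594 609 610 613 612 611 614 615 612 612 608 608 615 610]
 [608 600 608 60
[... 1133 characters left out ...]
07 616 609 617 617 616 607 605 603 603 602 606]
 [532 498 468 485 502 498 493 485 506 562 547 377 351 352 327 307 291 283
  356 514 592 603 607 612 620 614 615 607 613 609 610 602]
 [499 488 391 333 373 375 419 497 535 570 580 569 569 556 554 543 542 535
  534 537 535 525 474 391 332 329 402 480 548 596 605 609]
 [504 596 606 618 603 587 582 580 574 575 577 574 578 574 572 571 579 578
  569 574 579 574 577 574 575 589 584 585 558 502 439 356]
 [573 464 225  87  47  52  56  58  50  59  58  49  49  35  49  50  58  53
   57  52  54  36  58  38  38  50  45 137 345 561 579 578]]
now [ 355.7 -156.6  327.4] yaw 69.96 j [-0.61 -0.03 -0.41  1.18 -0.    1.32] d [ 66.1 168.9 -42.8] turn 0.017 rows>=3.7
```

```bash
python3 drive.py '[[0,0,-43,0],[33,84,-43,0],[66,169,-43,0],[66,169,-43,0],[66,169,-43,0],[66,169,-43,0],[66,169,-43,0]]'
python3 - <<'E'
from h import *
import pickle
go(537,-152.4,370,69)
f=grab('wrist','w3.png');g=grab('scene','s3.png');h=grab('side','d3.png');pickle.dump((f,g,h),open('s3.pkl','wb'))
a,b=cv2.imread('pics/w3.png'),cv2.imread('pics/s3.png')
print(proj(f,[532,-143,147]),proj(f,[558,-153.6,93]))
A=cv2.resize(a[170:330,200:400],(400,320),interpolation=cv2.INTER_CUBIC)
B=cv2.resize(b[100:200,260:385],(400,320),interpolation=cv2.INTER_CUBIC)
C=cv2.resize(cv2.imread('pics/d3.png')[90:265,195:320],(400,560),interpolation=cv2.INTER_CUBIC)
o=np.zeros((600,800,3),np.uint8);o[:280,:400]=A[:280];o[280:600,:400]=B;o[:560,400:]=C;cv2.imwrite('pics/c3.png',o)
E
```

```text
clock: 7.65
tcp_pos: [537.2, -152.6, 369.8]
orientation: [0.819, 0.573, -0.001, -0.001]
force: [-0.6, 0.6, -0.7]
width: 13.6
grasp_force: 68.9
now [ 537.2 -152.6  369.8] yaw 69.96 j [-0.41  0.3   0.07  1.35 -0.    1.51] d [ 0.2 -0.2 -0.2] turn 0.017 rows>=0.1
[np.float64(266.80319694452515), np.float64(175.03998439681357)] [np.float64(293.41982827806487), np.float64(167.11806429210282)]
```

View pics/c3.png

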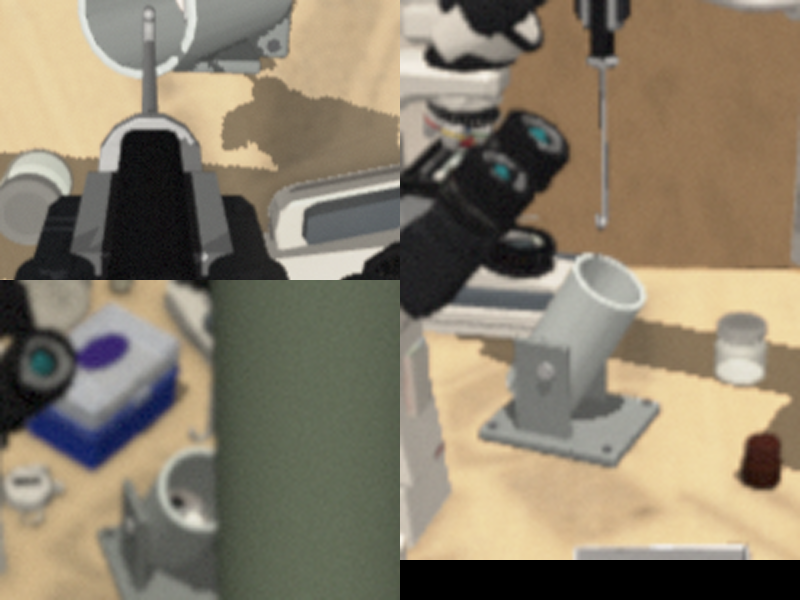

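The composite shows the hook hanging free just over the mouth. In the side crop the hook tip is at (600,222), and the mouth ellipse is at (610,283). I'll fit the mouth in this nearer wrist view as well.

```bash
python3 - <<'E'
from h import *
import pickle
np.set_printoptions(precision=1,suppress=True)
f,g,h=pickle.load(open('s3.pkl','rb'))
q=f['frame'].astype(int);x0,x1,y0,y1=215,325,110,225
q=q[y0:y1,x0:x1]
m=((q.min(2)>175)&(q.max(2)-q.min(2)<25)).astype(np.uint8)
cs,_=cv2.findContours(m,cv2.RETR_EXTERNAL,cv2.CHAIN_APPROX_NONE);c=max(cs,key=lambda c:len(c))
e=cv2.fitEllipse(cv2.convexHull(c));print(e,cv2.boundingRect(c),len(c))
u,v=e[0][0]+x0,e[0][1]+y0;print(u,v,plane(f,u,v,147))
# expected outer rim ellipse from model
for Mx in ([532,-143,147],):
  yaw=np.radians(-21.3);X=np.array([np.cos(yaw),np.sin(yaw),0]);Y=np.array([-X[1],X[0],0]);up=.866*X+np.array([0,0,.5])
  P=np.array([proj(f,np.array(Mx)+34*(np.cos(t)*up+np.sin(t)*Y)) for t in np.linspace(0,6.28,60)],np.float32)
  ee=cv2.fitEllipse(P);print('model',ee)
cv2.imwrite('pics/m3.png',m*255)
E
```

```text
((53.09336471557617, 63.915191650390625), (58.453643798828125, 69.07649993896484), 165.670166015625) (24, 30, 60, 69) 302
268.0933647155762 173.91519165039062 [ 533.5 -142.4  147. ]
model ((268.22332763671875, 174.27943420410156), (59.71675491333008, 71.27245330810547), 164.514892578125)
```

```bash
python3 drive.py '[[0,0,30,0],[0,0,50,0],[0,2,65,0],[0,5,80,0],[0,7,93,0],[0,9,105,0],[0,11,115,0],[0,12,123,0],[0,12,123,0],[0,12,123,0]]'
python3 -c "
from h import *
go(551,-149.9,246.5,-20)"
```

```text
clock: 8.8
tcp_pos: [548.7, -157.1, 248.1]
orientation: [0.82, 0.573, 0.0, 0.0]
force: [0.4, -0.2, -0.8]
width: 12.7
grasp_force: 69.0
now [ 548.7 -157.1  248.1] yaw 69.89 j [-0.41  0.37 -0.14  1.07 -0.    1.51] d [ 7.5 -0.3  1.6] turn 1.569 rows>=10.5
```

```bash
python3 drive.py '[[1,0,1,0.14],[2,0,1,0.28],[3,0,1,0.42],[4,0,1,0.56],[5,0,1,0.7],[6,0,1,0.84],[7,0,1,0.98],[7,0,1,1.12],[7,0,1,1.26],[7,0,1,1.4],[7,0,1,1.5],[7,0,1,1.5]]'
python3 -c "
from h import *
go(551,-149.9,246.5,-20);print(robot.state()['ft_torque'])"
```

```text
clock: 10.0
tcp_pos: [551.0, -150.2, 247.5]
orientation: [0.99, -0.139, 0.0, -0.0]
force: [-0.8, 1.2, -0.3]
width: 13.0
grasp_force: 69.0
now [ 551.  -150.2  247.5] yaw -16.03 j [-0.4   0.37 -0.14  1.06  0.    3.03] d [-0.1 -0.3  1. ] turn 0.069 rows>=0.5
[ 0.28539065  0.2831052  -0.00206324]
```

```bash
python3 drive.py '[[0,0,-3,0],[0,0,-6,0],[0,0,-6,0]]' |egrep 'pos|force'
python3 drive.py '[[0,0,-3,0],[0,0,-5,0],[0,0,-5,0]]'|egrep 'pos|force'
python3 drive.py '[[0,0,-3,0],[0,0,-5,0],[0,0,-5,0]]'|egrep 'pos|force'
python3 -c "
from h import *
print(robot.state()['ft_torque'])"
```

```text
tcp_pos: [551.1, -150.6, 253.7]
force: [-1.0, 0.6, 0.1]
grasp_force: 69.1
tcp_pos: [551.1, -150.5, 258.4]
force: [-1.6, -0.2, -0.2]
grasp_force: 69.1
tcp_pos: [551.1, -150.5, 263.4]
force: [-2.4, 1.3, 0.3]
grasp_force: 69.0
[0.18898065 0.49856995 0.01303185]
```

```bash
python3 drive.py '[[0,0,-2,0],[-1,0,-4,0],[-2,0,-6,0],[-3,0,-8,0],[-4,0,-10,0],[-4,0,-10,0]]' |egrep 'pos|force'
python3 drive.py '[[-1,0,-2,0],[-2,0,-4,0],[-3,0,-6,0],[-4,0,-7,0],[-5,0,-9,0],[-5,0,-9,0]]' |egrep 'pos|force'
python3 - <<'E'
from h import *
print(robot.state()['ft_torque'])
f=grab('wrist','w4.png');g=grab('scene','s4.png');h=grab('side','d4.png')
print(proj(f,[540,-146,105]),proj(h,[532,-143,147]))
E
```

```text
tcp_pos: [547.3, -149.5, 273.5]
force: [0.0, 0.6, -2.3]
grasp_force: 68.9
tcp_pos: [542.4, -148.0, 282.3]
force: [0.7, 0.4, -1.2]
grasp_force: 68.9
[-0.04993447 -0.07804615  0.01322383]
[np.float64(274.4907889950382), np.float64(196.62105072185827)] [np.float64(259.8866931329399), np.float64(177.05645234422988)]
```

```bash
python3 drive.py '[[-3,0,-5,0],[-6,0,-10,0],[-9,-1,-15,0],[-12,-1,-20,0],[-15,-1,-26,0],[-17,-1,-30,0],[-20,-2,-35,0],[-22,-2,-39,0],[-25,-2,-43,0],[-25,-2,-43,0]]' |egrep 'pos|force'
python3 - <<'E'
from h import *
print(robot.state()['ft_torque'])
f=grab('wrist','w5.png');g=grab('scene','s5.png');h=grab('side','d5.png')
C=cv2.resize(cv2.imread('pics/d5.png')[90:240,200:320],(480,600),interpolation=cv2.INTER_CUBIC)
A=cv2.resize(cv2.imread('pics/w5.png')[60:320,200:340],(320,600),interpolation=cv2.INTER_CUBIC)
cv2.imwrite('pics/c5.png',np.hstack([A,C]))
E
```

```text
tcp_pos: [518.8, -139.1, 325.7]
force: [-0.1, -0.2, -1.4]
grasp_force: 68.9
[-0.00768097 -0.11770779 -0.001216  ]
```

View pics/c5.png

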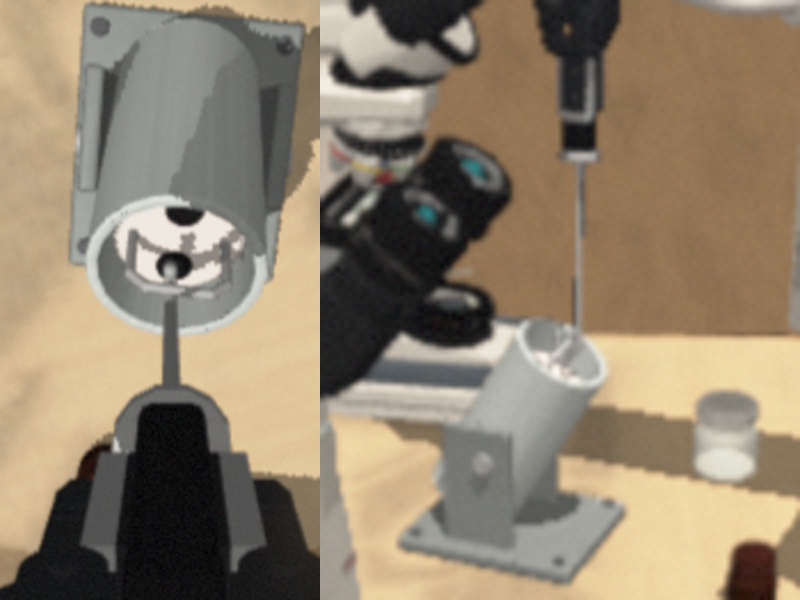

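The hook holds the bail in the gap, and the white insert is near the mouth (wrist crop (175,265), side crop (565,350)). I'll keep drawing it out along the bore axis.

```bash
python3 drive.py '[[-3,0,-6,0],[-7,0,-12,0],[-10,-1,-18,0],[-14,-1,-24,0],[-17,-1,-30,0],[-21,-2,-36,0],[-24,-2,-42,0],[-27,-2,-47,0],[-30,-3,-52,0],[-33,-3,-57,0],[-36,-3,-62,0]]' |egrep 'pos|force'
python3 drive.py '[[-2,0,-4,0],[-4,0,-8,0],[-6,0,-14,0],[-7,0,-20,0],[-8,0,-26,0],[-8,0,-32,0],[-8,0,-38,0],[-8,0,-44,0],[-8,0,-44,0],[-8,0,-44,0]]' |egrep 'pos|force'
python3 - <<'E'
from h import *
go(400,-60,430,30)
f=grab('wrist','w6.png');g=grab('scene','s6.png');h=grab('side','d6.png')
E
```

```text
tcp_pos: [484.7, -126.2, 387.3]
force: [-0.7, 0.0, -2.6]
grasp_force: 68.9
tcp_pos: [477.4, -124.1, 431.0]
force: [-1.2, 0.1, -1.2]
grasp_force: 69.0
now [ 477.4 -124.1  431. ] yaw -16.05 j [-0.4   0.16  0.05  1.46  0.    3.02] d [-92.1 -40.2   1. ] turn -0.804 rows>=5.4
```

```bash
python3 - <<'E'
from h import *
for n in ('scene','side'):
    b=cv2.cvtColor(cv2.imread(f'pics/{n[0] if n=="scene" else "d"}6.png'),cv2.COLOR_BGR2RGB).astype(int)
    f=robot.grab_frame(n);u,v=proj(f,[484,-126,210]);print(n,u,v)
    m=((b.min(2)>150)&(b.max(2)-b.min(2)<35)).astype(np.uint8)
    k=m[int(v)-40:int(v)+40,int(u)-40:int(u)+40];nn,_,st,ct=cv2.connectedComponentsWithStats(k)
    print([(s[:5].tolist(),c.round(1).tolist()) for s,c in zip(st[1:],ct[1:]) if s[4]>60])
go(450,0,425,20);go(478.5,114,425,60)
E
```

```text
scene 330.7203531954632 160.37600236053484
[([0, 0, 25, 21, 218], [9.7, 8.1]), ([19, 32, 29, 26, 402], [35.8, 44.4])]
side 278.45374703072287 157.011067436992
[([31, 31, 20, 20, 328], [40.5, 41.2]), ([0, 52, 30, 28, 531], [12.6, 66.4])]
now [ 477.4 -124.1  430.8] yaw -16.06 j [-0.4   0.16  0.05  1.46 -0.    3.02] d [ -60.7 -111.7    5.8] turn -0.629 rows>=4.2
now [ 477.4 -124.1  430.8] yaw -16.06 j [-0.4   0.16  0.05  1.46 -0.    3.02] d [ -64.8 -229.1    5.8] turn -1.327 rows>=8.8
```

The side mask finds the insert hanging where the hook says it should be. Next I'll carry it to the tray.

```bash
python3 drive.py '[[-3,-4,0,-0.02],[-8,-12,0,-0.07],[-15,-24,0,-0.14],[-23,-38,0,-0.22],[-31,-52,0,-0.3],[-39,-67,1,-0.38],[-46,-82,2,-0.46],[-53,-97,3,-0.54],[-58,-112,4,-0.63],[-62,-127,5,-0.72],[-64,-141,6,-0.8],[-65,-155,6,-0.88]]' |egrep 'pos|force'
python3 drive.py '[[1,-13,0,-0.08],[4,-25,0,-0.15],[10,-36,0,-0.22],[16,-46,0,-0.29],[22,-54,0,-0.35],[28,-60,0,-0.4],[32,-65,0,-0.43],[34,-67,0,-0.45],[34,-67,0,-0.45],[34,-67,0,-0.45]]' |egrep 'pos|force'
python3 - <<'E'
from h import *
go(478.5,114,425,60)
f=grab('wrist','w7.png');g=grab('scene','s7.png');h=grab('side','d7.png')
import pickle;pickle.dump((f,g,h),open('s7.pkl','wb'))
E
```

```text
tcp_pos: [457.3, 43.8, 424.9]
force: [0.2, 0.4, -2.3]
grasp_force: 68.8
tcp_pos: [448.0, 117.2, 425.0]
force: [1.4, 0.4, -1.6]
grasp_force: 68.8
now [448.  117.2 425. ] yaw 60.13 j [ 0.1   0.1  -0.04  1.43 -0.    2.19] d [12.4 28.  -0.1] turn 0.002 rows>=0.6
```

```bash
python3 drive.py '[[3,6,0,0],[6,14,5,0],[9,20,15,0],[12,26,30,0],[12,28,50,0],[12,28,70,0],[12,28,90,0],[12,28,110,0],[12,28,130,0],[12,28,145,0],[12,28,155,0],[12,28,160,0]]' |egrep 'pos|force'
python3 - <<'E'
from h import *
go(478.5,114,244.5,60)
f=grab('wrist','w8.png');g=grab('scene','s8.png');h=grab('side','d8.png')
import pickle;pickle.dump((f,g,h),open('s8.pkl','wb'))
for n,i in (('scene',g),('side',h)):
    b=i['frame'].astype(int); z=robot.state()['tcp_pos'][2]-172.5-70+2;u,v=proj(i,[482,120,z+20]);print(n,u,v)
    m=((b.min(2)>165)&(b.max(2)-b.min(2)<35)).astype(np.uint8)
    k=m[int(v)-40:int(v)+40,int(u)-40:int(u)+40];nn,_,st,ct=cv2.connectedComponentsWithStats(k)
    print([(s[:5].tolist(),c.round(1).tolist()) for s,c in zip(st[1:],ct[1:]) if s[4]>60])
E
```

```text
tcp_pos: [477.9, 113.6, 263.4]
force: [-1.1, -0.0, -2.5]
grasp_force: 68.7
now [477.9 113.6 263.4] yaw 60.14 j [ 0.08  0.21 -0.32  1.05 -0.    2.18] d [ 0.6  0.4 18.9] turn 0.002 rows>=0.4
scene 248.24386877369892 252.95599710622054
[([10, 24, 63, 53, 1349], [40.4, 50.3])]
side 279.43361020672097 266.66992608650264
[([4, 28, 67, 43, 1942], [37.7, 52.4]), ([12, 70, 8, 10, 65], [15.1, 74.9])]
```

```bash
python3 drive.py '[[0,0,4,0],[0,0,8,0],[0,0,11,0],[0,0,14,0],[0,0,16,0],[0,0,18,0],[0,0,20,0],[0,0,20,0],[0,0,20,0],[0,0,20,0]]' |egrep 'pos|force'
python3 drive.py '[[0,0,3,0],[0,0,6,0],[0,0,9,0],[0,0,11,0],[0,0,11,0],[0,0,11,0]]' |egrep 'pos|force'
python3 - <<'E'
from h import *
f=grab('wrist','w9.png');g=grab('scene','s9.png');h=grab('side','d9.png')
A=cv2.resize(cv2.imread('pics/w9.png')[60:310,180:370],(400,525),interpolation=cv2.INTER_CUBIC)
C=cv2.resize(cv2.imread('pics/d9.png')[200:310,235:320],(400,525),interpolation=cv2.INTER_CUBIC)
cv2.imwrite('pics/c9.png',np.hstack([A,C]))
print(robot.state()['ft_torque'])
E
```

```text
tcp_pos: [478.5, 113.8, 245.2]
force: [-0.3, 0.4, -1.4]
grasp_force: 68.9
tcp_pos: [478.3, 113.8, 233.9]
force: [-0.1, 0.4, -1.2]
grasp_force: 68.9
[-0.00819372  0.00502728 -0.02970925]
```

View pics/c9.png

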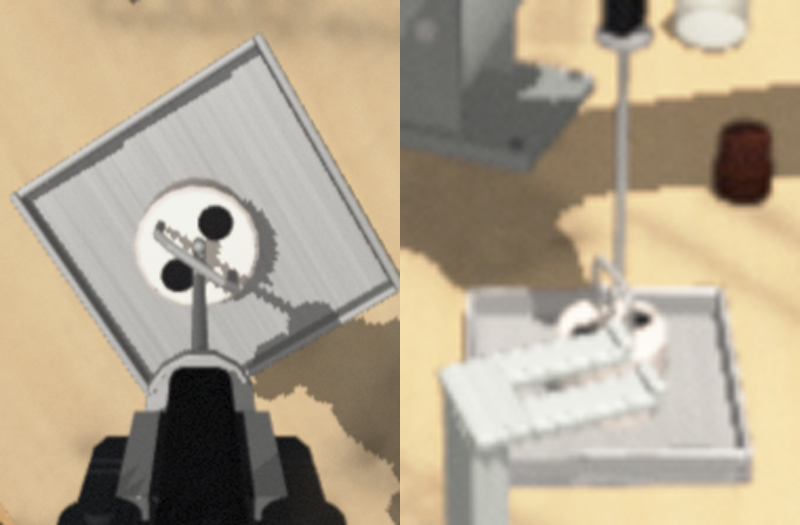

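The insert stands upright in the tray. Its bail wire runs from (158,232) to (235,285) in the crop, above the hook, whose tip is at (200,247). I'll lower 4 mm more and back the hook out.

```bash
python3 drive.py '[[0,0,2,0],[0,0,4,0],[0,0,4,0],[0,0,4,0]]' |egrep 'pos|force'
python3 drive.py '[[-3,0,0,0],[-6,0,0,0],[-9,0,0,0],[-12,0,0,0],[-16,0,0,0],[-20,0,0,0],[-26,0,0,0],[-32,0,0,0],[-32,0,0,0]]' |egrep 'pos|force'
python3 - <<'E'
from h import *
f=grab('wrist','w10.png');c=f['frame'].astype(int)
m=((c.min(2)>190)&(c.max(2)-c.min(2)<25)).astype(np.uint8)
n,_,st,ct=cv2.connectedComponentsWithStats(m);print([(s.tolist(),plane(f,*q,44).round(0).tolist()) for s,q in zip(st[1:],ct[1:]) if s[4]>400])
go(428,275,355,202.1)
E
```

```text
tcp_pos: [478.2, 113.8, 229.9]
force: [0.1, -0.6, -1.3]
grasp_force: 68.9
tcp_pos: [461.9, 85.4, 230.0]
force: [0.3, 0.1, -0.9]
grasp_force: 68.9
[([194, 48, 165, 148, 9643], [492.0, 140.0, 44.0]), ([0, 288, 43, 51, 978], [182.0, 102.0, 44.0])]
now [462.2  85.7 230. ] yaw 60.11 j [ 0.03  0.19 -0.42  0.95  0.    2.12] d [ 147.1 -124.  -124.9] turn -2.478 rows>=16.5
```

```bash
python3 - <<'E'
from h import *
f=robot.grab_frame('wrist')
for nm in ('w9','w10'):
    c=cv2.imread(f'pics/{nm}.png').astype(int)
    m=(c.max(2)<70).astype(np.uint8)
    n,_,st,ct=cv2.connectedComponentsWithStats(m)
    print(nm,[(s.tolist(),plane(f,*q,44).round(0).tolist() if nm=='w10' else '') for s,q in zip(st[1:],ct[1:]) if 60<s[4]<1500])
E
```

```text
w9 [([207, 0, 26, 37, 85], ''), ([434, 0, 42, 47, 1009], ''), ([413, 14, 29, 40, 156], ''), ([77, 115, 53, 29, 1033], ''), ([275, 159, 15, 15, 181], ''), ([257, 184, 15, 14, 157], '')]
w10 [([423, 0, 32, 13, 152], [641.0, 149.0, 44.0]), ([535, 0, 25, 49, 268], [711.0, 96.0, 44.0]), ([552, 0, 8, 14, 62], [720.0, 105.0, 44.0]), ([68, 75, 56, 31, 1195], [378.0, 230.0, 44.0]), ([275, 120, 16, 16, 197], [495.0, 130.0, 44.0]), ([257, 147, 15, 15, 187], [470.0, 118.0, 44.0]), ([474, 310, 67, 43, 1124], [591.0, -150.0, 44.0])]
```

```bash
python3 drive.py '[[0,0,-40,0],[0,0,-85,0],[0,0,-125,-0.1],[20,-15,-125,-0.25],[40,-32,-125,-0.4],[60,-50,-125,-0.55],[80,-67,-125,-0.7],[100,-84,-125,-0.85],[120,-100,-125,-1.0],[135,-115,-125,-1.15],[147,-124,-125,-1.3],[147,-124,-125,-1.45]]' |egrep 'pos|force'
python3 drive.py '[[0,0,0,-0.15],[0,0,0,-0.3],[0,0,0,-0.45],[0,0,0,-0.6],[0,0,0,-0.75],[0,0,0,-0.9],[0,0,0,-1.02],[0,0,0,-1.02]]' |egrep 'pos|force'
python3 - <<'E'
from h import *
go(425.9,274.5,210,202.2)
import pickle
f,g,h=[grab(n,n+'11.png') for n in ('wrist','scene','side')]
t=robot.state()['tcp_pos'];c=np.radians(202.2);e=np.array([np.cos(c),np.sin(c),0])
print('tip exp',proj(f,t+16.5*e+[0,0,-175]))
q=f['frame'].astype(int).sum(2)
print(q[165:190:2,262:290])
E
```

```text
tcp_pos: [427.6, 277.2, 354.8]
force: [-0.0, 0.6, -1.5]
grasp_force: 69.0
tcp_pos: [428.0, 275.5, 354.9]
force: [-0.1, 0.2, -1.3]
grasp_force: 69.0
now [428.  275.5 354.9] yaw -158.33 j [ 0.43  0.2  -0.09  1.28  0.    0.05] d [ 2.300e+00 -1.000e-01  1.449e+02] turn -0.009 rows>=2.9
tip exp [np.float64(274.8770533779623), np.float64(172.75862486933218)]
[[548 552 546 552 541 539 539 536 540 533 535 531 532 523 521 518 523 511
  517 510 510 501 489 481 482 471 471 464]
 [543 542 545 542 543 544 538 536 542 535 530 530 525 522 525 523 522 519
  511 506 501 501 479 472 461 457 459 451]
 [544 547 537 541 543 538 533 531 534 534 530 524 523 526 524 520 527 517
  514 506 500 487 476 463 460 452 451 446]
 [543 543 547 543 541 541 537 535 532 533 521 518 514 515 511 516 514 510
  504 497 485 479 470 470 466 460 456 443]
 [556 543 549 542 543 539 537 534 527 505 433 364 342 388 440 498 505 502
  494 495 476 470 470 470 463 460 465 457]
 [544 548 548 549 544 540 535 533 514 427 332 387 430 432 408 429 494 492
  488 472 470 461 461 465 461 458 464 462]
 [549 547 539 543 546 542 538 532 508 443 405 476 526 535 498 468 495 488
  479 464 465 457 459 462 463 463 465 461]
 [545 545 543 541 545 540 538 534 512 419 336 394 447 456 425 434 493 491
  480 473 465 461 457 460 468 467 465 458]
 [541 543 544 546 547 544 544 535 517 432 372 426 471 508 473 455 497 498
  483 475 468 466 464 462 466 461 460 465]
 [542 538 541 548 548 546 550 539 514 439 401 472 527 559 508 468 492 492
  473 475 468 468 468 464 462 459 463 456]
 [540 541 544 539 542 537 546 538 515 438 399 464 513 550 504 458 491 480
  469 463 463 466 460 458 453 458 456 458]
 [542 544 537 540 534 535 536 539 509 429 348 407 444 464 460 438 476 474
  465 463 461 462 463 465 464 464 463 461]
 [541 540 541 539 535 530 529 528 505 422 340 356 390 431 443 429 468 460
  454 447 455 460 456 456 461 461 458 458]]
```

```bash
python3 drive.py '[[2,0,45,-0.01],[2,0,90,-0.01],[2,0,130,-0.01],[2,0,144,-0.01],[2,0,144,-0.01],[2,0,144,-0.01]]' |egrep 'pos|force'
python3 -c "
from h import *
go(500.2,305,210,202.2)"
```

```text
tcp_pos: [426.5, 274.7, 211.6]
force: [1.5, -0.6, 0.2]
grasp_force: 69.1
now [426.5 274.7 211.6] yaw -157.80 j [ 0.43  0.28 -0.36  0.93  0.    0.04] d [-79.6   0.2   1.6] turn -0.000 rows>=1.6
```

```bash
python3 drive.py '[[-20,0,1,0],[-40,0,1,0],[-55,0,1,0],[-68,0,1,0],[-76,0,1,0],[-80,0,1,0],[-80,0,1,0],[-80,0,1,0]]' |egrep 'pos|force'
python3 drive.py '[[0,0,4,0],[0,0,8,0],[0,0,11,0],[0,0,13,0],[0,0,13,0],[0,0,13,0]]' |egrep 'pos|force'
python3 -c "
from h import *
go(500.2,305,195.5,202.2)"
```

```text
tcp_pos: [499.8, 304.7, 210.2]
force: [-0.3, 0.4, -1.5]
grasp_force: 69.1
tcp_pos: [500.2, 304.8, 197.0]
force: [-0.2, -0.1, -0.9]
grasp_force: 69.2
now [500.2 304.8 197. ] yaw -157.76 j [ 0.42  0.43 -0.18  0.96 -0.    0.03] d [-0.1  0.2  1.5] turn 0.001 rows>=0.0
```

Lowering until the collar takes the load.

```bash
python3 drive.py '[[0,0,1,0],[0,0,1,0],[0,0,1,0]]' |egrep 'pos|force'
python3 drive.py '[[0,0,1,0],[0,0,1,0],[0,0,1,0]]' |egrep 'pos|force'
```

```text
tcp_pos: [500.4, 304.9, 196.3]
force: [0.2, -0.2, 0.2]
grasp_force: 69.2
tcp_pos: [500.5, 304.9, 196.2]
force: [-1.4, -1.0, 7.1]
grasp_force: 70.4
```

```bash
python3 drive.py '[[0,0,-1,0],[0,0,-1,0],[0,0,-1,0],[0,0,-1,0],[0,0,-1,0],[0,0,-1,0]]' 50
python3 drive.py '[[0,0,-10,0],[0,0,-30,0],[0,0,-60,0],[0,0,-100,0],[20,-4,-135,0],[20,-4,-135,0],[20,-4,-135,0],[20,-4,-135,0]]' |egrep 'pos|force|clock'
python3 - <<'E'
from h import *
f,g,h=[grab(n,n+'12.png') for n in ('wrist','scene','side')]
q=f['frame'].astype(int).sum(2);m=(q<130)[195:275,262:300]
for r in range(12,80,8):
    c=np.where(m[r])[0]; print(195+r,(c.min()+262,c.max()+262) if len(c) else None)
# compare with start pictures, side/scene
for n in ('scene','side'):
    a=cv2.imread(f'pics/{n}0.png').astype(int);b=cv2.imread(f'pics/{n}12.png').astype(int)
    d=(cv2.blur(np.abs(a-b).max(2).astype(np.uint8),(3,3))>35).astype(np.uint8)
    k,_,st,ct=cv2.connectedComponentsWithStats(d);print(n,[s.tolist() for s in st[1:] if s[4]>12])
E
```

```text
clock: 27.95
tcp_pos: [500.2, 304.8, 195.8]
orientation: [-0.193, 0.981, -0.0, -0.0]
force: [0.3, 0.3, -0.1]
width: 50.1
grasp_force: 0.0
clock: 28.75
tcp_pos: [483.0, 293.4, 330.3]
force: [-0.1, 0.1, -0.3]
grasp_force: 0.0
207 (np.int64(273), np.int64(286))
215 (np.int64(272), np.int64(288))
223 (np.int64(272), np.int64(289))
231 (np.int64(272), np.int64(289))
239 (np.int64(272), np.int64(290))
247 (np.int64(272), np.int64(289))
255 (np.int64(273), np.int64(289))
263 None
271 None
scene [[64, 0, 240, 70, 8936], [191, 0, 359, 308, 29714], [509, 9, 51, 147, 3538], [0, 19, 32, 15, 93], [97, 47, 98, 178, 7341], [457, 48, 26, 49, 139], [304, 63, 19, 11, 147], [376, 62, 10, 3, 25], [194, 64, 8, 6, 33], [303, 73, 10, 9, 44], [359, 87, 6, 3, 14], [289, 100, 12, 15, 89], [451, 101, 5, 10, 22], [129, 120, 8, 3, 14], [173, 131, 9, 9, 35], [123, 132, 4, 7, 23], [183, 132, 7, 15, 52], [214, 135, 4, 6, 16], [193, 145, 6, 8, 18], [184, 148, 8, 6, 18], [269, 154, 6, 6, 28], [447, 163, 5, 5, 14], [263, 164, 11, 5, 35], [78, 167, 17, 15, 84], [276, 168, 18, 33, 211], [87, 175, 14, 7, 46], [0, 176, 45
[... 1864 characters left out ...]
4, 361, 7, 6, 19], [133, 362, 8, 7, 22], [0, 364, 7, 8, 19], [31, 364, 5, 6, 16], [202, 365, 6, 6, 16], [142, 369, 7, 6, 17], [161, 371, 9, 5, 23], [195, 371, 8, 5, 21], [17, 372, 11, 6, 35], [186, 374, 6, 7, 28], [451, 377, 21, 39, 415], [0, 379, 15, 12, 74], [232, 378, 4, 5, 15], [149, 400, 9, 4, 14], [97, 405, 5, 7, 19], [436, 411, 13, 9, 32], [89, 413, 13, 7, 56], [474, 413, 5, 7, 24]]
side [[258, 0, 61, 197, 8755], [334, 0, 44, 115, 3111], [392, 0, 116, 184, 10847], [543, 114, 8, 12, 45], [524, 119, 17, 10, 68], [501, 125, 59, 74, 2113], [273, 173, 72, 105, 2335], [397, 225, 138, 71, 2492], [206, 240, 63, 63, 1905], [412, 253, 41, 22, 368], [258, 292, 6, 5, 23], [258, 301, 10, 17, 112]]
```

The handle stands upright at its original spot (columns 272–289, constant over its height), the fingers are clear, and the insert was measured in place in the tray. Handing in.

```bash
python3 -c "
from h import *
print(robot.job_done())"
```

```text
the job is handed in; nothing more can be done
None
```

I drew the insert out on the hook and stood it upright in the steel tray, then hung the hook tool back upright in its fork stand. I handed the job in at about 29 s of the 72 s limit; the hand-in returned no verdict.

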